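# Tip the dog's balls from the pail into the saucer

## Robot

A 6-joint arm with a two-finger parallel gripper is mounted at the origin on the work surface. World frame = base frame: x ahead of the robot, y to its left, z up, the work surface at z = 0. Lengths are in mm, angles in degrees, forces in N, time in s.
With the tool pointing down it reaches from about 350 to 850 mm from the base axis. Payload 8.1 kg.
Tool frame: the origin (TCP) lies midway between the tips of the shut fingers; the grasp point (between the pads) lies 19 mm behind it; z points along the fingers, y is the direction in which the jaws open and shut (so a half turn about z gives the same grasp; the last joint's range is limited). The gripper opens to 85 mm and grips with 20 to 120 N. Pads are 22 mm wide; open, the fingers measure 114 mm over their backs; the gripper's body (76 mm by 85 mm) begins 54 mm behind the grasp point. The pads swing forward as they close: fully open they stand 13 mm farther back than shut.
Start: joints at [-80.753, 7.471, 85.268, -0, 87.261, -4.893], TCP at [146.602, -581.819, 231.292] pointing down, gripper open.
Joint ranges: [-169.43, 169.43], [-51.17, 129.36], [1.28, 143.12], [-76.62, 256.62], [0, 156.53], [-152.29, 152.29]. Speed limits (degrees/s): [136.94, 136.94, 159.86, 180, 180, 180].

## Interface

Orientations are given as [roll, pitch, yaw] about the fixed x, y, z axes, in that order (R = Rz(yaw) Ry(pitch) Rx(roll)).
In Python, from bench import telemetry, snapshot, camera_params, job gives the robot as it stands. The module is installed in compiled form; this text tells all that it offers.
- The arm moves only by the shell command python3 -m jog 'ROWS' [FORCE]. ROWS is JSON, a list that holds one entry, the list of rows, each a list of 7 numbers: the shift along the tool's x, y, z in units of 50 mm (1.0 is 50 mm), then the turn, a rotation vector about the tool's x, y, z in units of 2 pi rad (1.0 is 2 pi rad), then the opening, from 0 (shut) to 1 (fully open). In form: [[[dx, dy, dz, rx, ry, rz, claw], ...]]. A call has 1 to 12 rows; each row shifts and turns the commanded pose from where the row before left it, along the tool's axes as they then stand; what a row does not reach is not made up. A row lasts 1/8 s, in which the tool goes at most 62.5 mm and 10.7 degrees, less where a joint would pass 70% of its speed; a pose out of reach is approached as far as the arm can. A call with a number of a shift or a turn outside -1 to 1 is refused whole. A call with a gripper value outside its range is refused whole. The fingers move at their own pace and stop on an object; FORCE is the grip in N (left out, the last holds). Time passes only in rows, so rows that do not move let the fingers close. It gives the time, the measured TCP pose, the force and the opening at its end, in the units of the state.
- telemetry.sense(): the state, without advancing time (a new reading comes with each control period).
- snapshot(name): name is "scene" or "top"; returns (picture, depth): 384x512x3 uint8, red, green, blue; 384x512 float32, mm along the optical axis (not along the pixel's ray), 0 where there is no reading.
- camera_params(name): a dict with "K" (3x3 intrinsics, pixels), "extrinsics" (4x4, takes a point from camera to world coordinates). Camera axes: x right, y down, z forward; pixel columns grow to the right and rows downward; lengths in mm; the calibration is good to about 2 mm. A picture is of the moment at which its call begins. camera_params takes no time and is no camera call.
- job.hand_in(): hands the job in, once; it reports no verdict.
The state is a dict: "time": time; "joint_pos": joint angles; "qd": joint speeds; "joint_efforts": joint torques, N m; "tool_pos": TCP position; "tcp_rot": TCP orientation; "ft_force": force on the tool from outside, world axes, zero at the start; "wrist_torque": the same for the moment, N m; "finger_gap": finger opening in mm.
Only numpy, scipy, OpenCV 4.12 (cv2) and the standard library are available. Lean on these libraries where they do the work, as an engineer would, in place of code of your own. Each camera call takes 0.05 s, during which the arm holds its last target. There are 200 camera calls.

## Task

The dog's three wet balls came home in the little galvanised pail: carry the pail by the wooden grip of its bail to the terracotta saucer, set it down on the slate beside it, then take it by the tipping grip at its bottom rim and tip all three balls out into the saucer to dry, keeping the pail's mouth low over the terracotta so that they roll in. Stand the pail upright on the slate again beside the saucer and lay its bail right down. Leave the saucer, the garage remote, the carabiner and the comb where they are.

Things in the scene. Friction and masses are not known exactly. Their poses are not given: they have to be found in the camera images.
- pail: round galvanised sheet-steel pail, open at the top: 140 mm high, 130 mm across the base, 170 mm across the mouth (176 mm over the rolled rim), wall 4 mm, floor 5 mm thick, 0.4 to 0.7 kg with its bail and without the balls. Origin: centre of its underside; z up its axis. Its +x points to the pouring side, opposite the tipping grip; the bail's two ears stand on its +y and -y sides, their pivots 146 mm above the underside
- pail_mouth (a point): centre of the pail's mouth, on its axis, 140 mm above the underside; axes as the pail's
- bail (a joint): angle of the steel-wire bail about the line through its ears (the pail's y axis, 146 mm above the underside): 0 standing straight up, positive leaning to the pail's +x (pouring) side, negative to the tipping-grip side; at +1.57 or -1.57 rad it lies level on the rim, right down, against its stop. The ears are stiff (about 0.12 N m, 1 N at the grip), so it stays at the angle where it is left
- bailgrip: wooden grip of the bail: a roller 22 mm across and 78 mm long that spins freely on the wire. Origin: its centre, 120 mm from the ears' pivot line; it lies along the pail's y axis
- tipgrip: tipping grip at the bottom rim of the pail, on the side opposite the pouring side: an upright wooden bar, 14 mm (pail x) by 20 mm (pail y) by 52 mm high, on steel straps to the bottom rim and the wall. Origin: the bar's centre, 104 mm behind the pail's axis and 52 mm above the underside, with 25 mm free between bar and wall; axes as the pail's. The pail's rim overhangs this side, so it has to be taken with the fingers slanting in from outside, one on each 20 mm side
- ball0_center (a point): hard black rubber ball, 60 mm across, 60 g; its centre. It starts in the pail, on the floor of it
- ball1_center (a point): the second such ball; its centre. It starts in the pail
- ball2_center (a point): the third such ball; its centre. It starts in the pail
- saucer: heavy round terracotta plant saucer: 250 mm across the rim, 208 mm across the base, 42 mm high, wall 8 mm, inner floor 10 mm above its underside; 1.5 kg. Origin: centre of its underside, on the slate
- remote: chrome garage remote 66 x 38 x 14 mm lying on the slate; leave it alone. Origin: centre of its underside
- carabiner: black steel carabiner 102 x 53 x 10 mm lying flat; leave it alone. Origin: about the middle of its underside
- comb: polished horn comb 150 x 35 x 5 mm lying flat; leave it alone. Origin: about the middle of its underside

How it is judged (in metres and radians):
On the way, in this order (a step that is already met when the one before it is completed fails the run):
1. the pail hangs from the gripper by the wooden grip of its bail, clear of the slate (contact force between the fingers and bailgrip above 1 N and height (world z) of pail above 0.012 m), for 0.2 s.
2. the pail is set down upright on the slate beside the saucer (centres within 350 mm) and its bail let go (horizontal distance between pail and saucer below 0.35 m and height (world z) of pail below 0.006 m and angle between pail's own z axis and vertical below 0.1 rad and contact force between the fingers and bailgrip below 0.1 N), for 0.2 s.
3. held by the tipping grip, the pail is tipped by 35 degrees or more (contact force between the fingers and tipgrip above 1 N and angle between pail's own z axis and vertical above 0.6 rad), for 0.1 s.
4. all three balls are out in the saucer (horizontal distance between each of ball0_center, ball1_center, ball2_center and saucer below 0.1 m and height (world z) of each of ball0_center, ball1_center, ball2_center below 0.06 m), for 0.1 s.
At the end, for the whole second after the job is handed in: all three balls lie in the saucer; the pail stands still and upright (within 6 degrees) on the slate, its axis within 400 mm of the saucer's centre; the bail lies down on either side, within about 10 degrees of its stop (all of step 4 and height (world z) of pail below 0.006 m and angle between pail's own z axis and vertical below 0.1 rad and linear speed of pail below 0.02 m/s and horizontal distance between pail and saucer below 0.4 m and (value of joint bail above 1.4 rad or value of joint bail below -1.4 rad)); the robot touches nothing.
It fails at once if the pail is tipped past 75 degrees with the centre of its mouth higher than 240 mm above the slate (angle between pail's own z axis and vertical above 1.3 rad and height (world z) of pail_mouth above 0.24 m).
It fails at once if the saucer is pushed more than 40 mm from its place (distance of saucer from where it was at the start of the episode above 0.04 m).
It fails at once if the remote, the carabiner or the comb is moved by more than 20 mm (distance of any of remote, carabiner, comb from where it was at the start of the episode above 0.02 m).
It also fails if it takes over 72 s, if anything falls off the work surface, if the arm or the gripper's body presses on something with over 40 N, if the wrist force passes 120 N, or if a joint passes its speed limit or range.

## Working session

There is one attempt and no reset: what is moved stays moved. The work goes in short steps, Python scripts to look and compute and a shell command to move; the robot and the scene stay as the last step left them, time stands still between calls to the robot, and variables do not carry over. Pictures are saved under pics/ and viewed, about 8 in all and at most 12, crops included, and the job is handed in when it is done.

```bash
mkdir -p pics; ls; cat > h.py <<'E'
import numpy as np, cv2
from scipy.spatial.transform import Rotation as R
from bench import telemetry, snapshot, camera_params, job
def pts(n,d):
    p=camera_params(n);K=np.array(p['K']);E=np.array(p['extrinsics'])
    v,u=np.mgrid[:d.shape[0],:d.shape[1]]
    c=np.stack([(u-K[0,2])/K[0,0]*d,(v-K[1,2])/K[1,1]*d,d,np.ones_like(d)],-1)
    return (c@E.T)[...,:3]
def proj(n,w):
    p=camera_params(n);K=np.array(p['K']);E=np.linalg.inv(np.array(p['extrinsics']))
    c=E[:3,:3]@np.array(w,float)+E[:3,3];q=K@c;return q[:2]/q[2]
E
python3 - <<'E'
from h import *
ims=[]
for n in('scene','top'):
    p,d=snapshot(n);np.savez(n+'0.npz',p=p,d=d);cv2.imwrite(f'pics/{n}0.png',cv2.resize(p[...,::-1],(800,600)))
    print(n,np.round(camera_params(n)['extrinsics'],3).tolist(),np.round(camera_params(n)['K'],1).tolist(),(d==0).mean())
print(telemetry.sense())
E
```

```text
pics
scene [[-0.181, 0.74, -0.648, 1234.38], [0.983, 0.134, -0.122, 80.215], [-0.003, -0.659, -0.752, 946.058], [0.0, 0.0, 0.0, 1.0]] [[499.6, 0.0, 255.9], [0.0, 499.6, 191.6], [0.0, 0.0, 1.0]] 0.0041351318359375
top [[-0.025, -0.983, 0.184, 383.378], [-1.0, 0.024, -0.012, -16.73], [0.007, -0.184, -0.983, 1212.111], [0.0, 0.0, 0.0, 1.0]] [[407.3, 0.0, 257.7], [0.0, 407.3, 190.6], [0.0, 0.0, 1.0]] 0.003946940104166667
{'time': 0.1, 'joint_pos': array([-8.07531299e+01,  7.51173134e+00,  8.53224444e+01,  2.19397927e-04,
        8.72612479e+01, -4.89399982e+00]), 'qd': array([ 0.10608302, -0.04487163, -0.1091062 ,  0.05986067, -0.01195134,
       -0.01777711]), 'joint_efforts': array([ 2.85778860e-04, -5.70951641e+01, -5.01942086e+01, -7.47417744e-05,
        8.09503166e-03, -2.45118520e-05]), 'tool_pos': array([ 146.51887863, -581.33224072,  230.3451244 ]), 'tcp_rot': array([-1.79904943e+02, -8.35916377e-03,  1.41408523e+01]), 'ft_force': array([-0.27309981, -0.41339986, -0.3746371 ]), 'wrist_torque': array([ 0.05618276, -0.04830428, -0.00497688]), 'finger_gap': 85.54336634326715}
```

View pics/scene0.png

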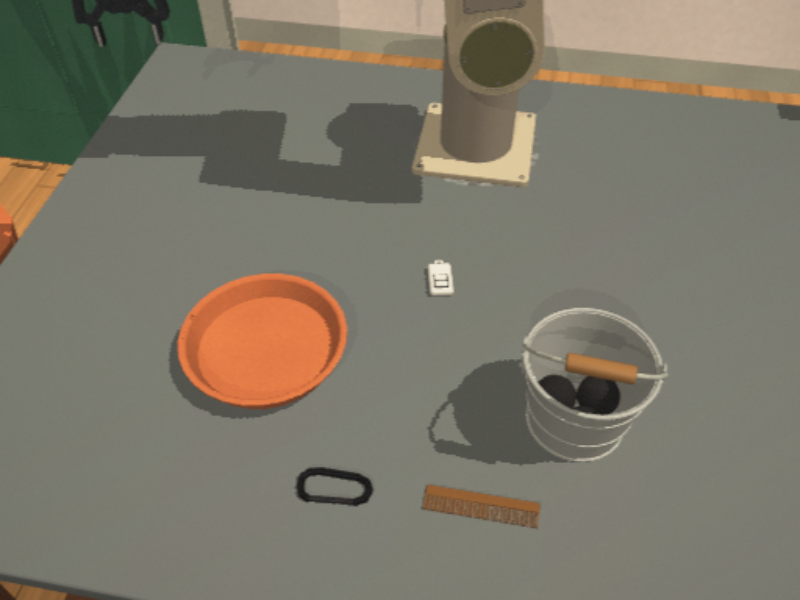

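View pics/top0.png

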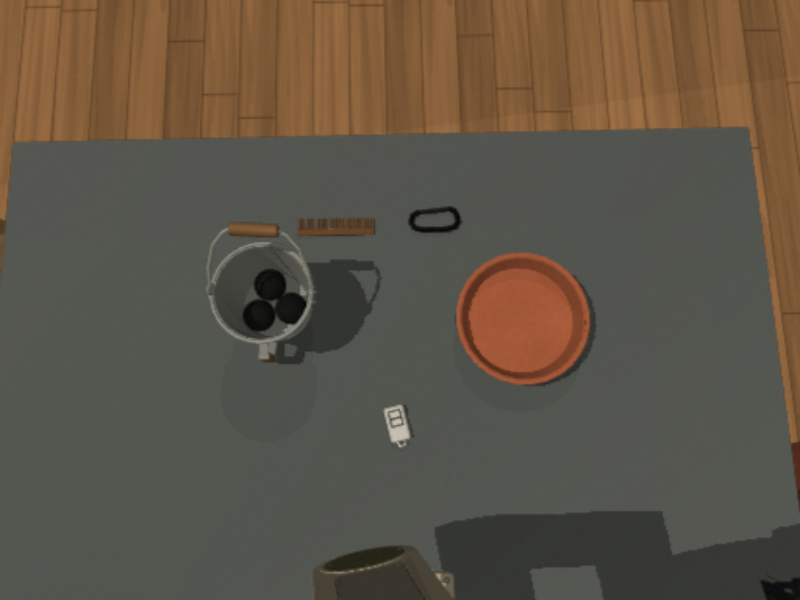

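The scene picture shows the saucer at (263,340), the pail at (590,385) with its bail leaning toward the camera, the remote at (440,278), the carabiner at (335,487) and the comb at (481,505). The top picture shows the tipping grip at (267,352), on the robot's side of the pail, so the pail's +x is roughly world +x.

```bash
python3 - <<'E'
from h import *
for n in('top','scene'):
    z=np.load(n+'0.npz');p,d=z['p'],z['d'];P=pts(n,d);h=cv2.cvtColor(p,cv2.COLOR_RGB2HSV)
    x,y,Z=P[...,0],P[...,1],P[...,2]
    tab=(abs(Z)<30)
    print(n,'table z',np.median(Z[tab]))
    ins=(x>250)&(x<900)&(abs(y)<550)
    o=ins&(h[...,0]<15)&(h[...,1]>150)
    c,l,s,_=cv2.connectedComponentsWithStats(o.astype(np.uint8))
    for i in range(1,c):
        if s[i,4]>30:
            q=P[l==i]; m=q.mean(0);w,v=np.linalg.eigh(np.cov(q[:,:2].T));print('orange',s[i],m.round(1),q.min(0).round(),q.max(0).round(),'maj',v[:,1].round(3),'zq',np.percentile(q[:,2],[50,95]).round(1))
    a=ins&(Z>125)&(Z<150)&(y>50)
    q=P[a][:,:2].astype(np.float32)
    (c0,r)=cv2.minEnclosingCircle(q);print('rim',len(q),c0,r)
    # kasa fit on saucer rim
    for nm,mask,in (('pailrim',ins&(Z>134)&(Z<144)&(y>0)),('saucrim',ins&(Z>38)&(Z<45)&(y<50))):
        q=P[mask][:,:2];A=np.c_[2*q,np.ones(len(q))];s=np.linalg.lstsq(A,(q**2).sum(1),rcond=None)[0];print(nm,len(q),s[:2],np.sqrt(s[2]+s[0]**2+s[1]**2))
    t=ins&(Z>15)&(Z<90)&(y>0)&(x<x[a].min()+5)
    q=P[t];print('tip?',len(q),q.mean(0),q.min(0),q.max(0))
    for nm,u0,v0 in (('remote',397,425),('carab',435,219),('comb',336,226)):
        if n=='top':print(nm,P[int(v0*.64),int(u0*.64)].round(1))
E
```

```text
top table z 0.806400421068588
orange [192 145  47   6 159] [746.1  91.2   6. ] [740.  26.   0.] [754. 167.  12.] maj [0.004 1.   ] zq [6.  9.6]
orange [ 292  162   85   84 5571] [ 561.9 -256.1   25.1] [ 383. -377.   -2.] [ 684.  -17. 1212.] maj [-0.616  0.788] zq [12.7 43.8]
rim 798 (600.198486328125, 213.60446166992188) 90.16168975830078
pailrim 515 [600.30150984 212.42315035] 83.68866227878256
saucrim 879 [ 561.31663603 -251.81066054] 118.13093582234636
tip? 101 [489.82815519 198.03486615  61.87854642] [3.55219804e+02 4.51690758e-02 1.52301300e+01] [516.60821789 229.12631557  89.8622777 ]
remote [369.  -14.5  19.2]
carab [ 7.68e+02 -9.83e+01  7.00e-01]
comb [758.7  96.5   3.6]
scene table z 1.2680033658466527
orange [ 114  175  108   86 7177] [ 551.  -261.3   19.6] [ 433. -380.   -4.] [ 685. -132.   48.] maj [-0.981 -0.192] zq [12.5 43.5]
orange [273 311  72  17 424] [745.4  95.6   5.7] [738.  22.   1.] [757. 169.  11.] maj [-0.002  1.   ] zq [5.7 8.3]
rim 1517 (598.634765625, 209.06845092773438) 90.44332122802734
pailrim 913 [600.98415763 208.86947098] 83.93335986276655
saucrim 1284 [ 560.68067599 -255.38164182] 118.53725232565711
tip? 9 [388.79878713   2.57089275  16.77032167] [3.76091485e+02 9.32366868e-02 1.53182699e+01] [398.94176542   6.75461679  17.72869122]
```

```bash
python3 - <<'E'
from h import *
for n in('top','scene'):
    z=np.load(n+'0.npz');p,d=z['p'],z['d'];P=pts(n,d);h=cv2.cvtColor(p,cv2.COLOR_RGB2HSV)
    x,y,Z=P[...,0],P[...,1],P[...,2]
    m=(h[...,0]<20)&(h[...,1]>110)&(Z>165)&(Z<300)&(y>100)&(y<330)&(x>450)&(x<800)
    q=P[m];w,v=np.linalg.eigh(np.cov(q.T));print(n,'grip',len(q),q.mean(0).round(1),q.min(0).round(),q.max(0).round(),v[:,2].round(3), Z[m].max())
    if n=='top':
        t=(Z>15)&(Z<95)&(y>150)&(y<270)&(x>450)&(x<530);q=P[t]
        print('tip',len(q),q.mean(0),q.min(0),q.max(0)); 
        for a in range(15,95,10):
            k=q[(q[:,2]>a)&(q[:,2]<a+10)]
            if len(k):print(a,len(k),k.mean(0).round(1),k.min(0).round(),k.max(0).round())
E
```

```text
top grip 260 [680.8 205.6 242.2] [670. 169. 233.] [694. 245. 250.] [-0.069 -0.998 -0.012] 249.62431054240392
tip 126 [505.95097738 217.21956184  62.36768506] [490.07703872 209.0869682   15.48454205] [527.91107019 229.12631557  94.85461982]
15 29 [519.5 217.2  20.9] [510. 210.  15.] [528. 223.  25.]
25 7 [502.6 214.7  30.1] [491. 210.  26.] [509. 228.  35.]
35 8 [492.7 215.2  39.8] [490. 210.  36.] [499. 224.  44.]
45 2 [496.6 210.3  50.3] [495. 210.  49.] [498. 211.  52.]
55 3 [495.4 210.6  58.5] [492. 209.  57.] [500. 212.  61.]
65 9 [493.8 215.4  70.2] [490. 210.  66.] [502. 226.  75.]
75 34 [497.8 219.1  81.6] [490. 210.  77.] [509. 229.  85.]
85 34 [511.1 217.8  89.4] [498. 211.  85.] [527. 226.  95.]
scene grip 544 [686.2 204.2 240.5] [672. 166. 226.] [696. 243. 248.] [ 0.067  0.998 -0.005] 247.80220894946308
```

```bash
cat >> h.py <<'E'
def to(pos,rpy,n=1):
    s=telemetry.sense();A=R.from_euler('xyz',s['tcp_rot'],degrees=True);B=R.from_euler('xyz',rpy,degrees=True)
    d=A.inv().apply(np.array(pos)-s['tool_pos'])/50;r=(A.inv()*B).as_rotvec()/(2*np.pi)
    print('tot',d.round(2),r.round(3),'per',(d/n).round(3),(r/n).round(4),'t',round(s['time'],2),'F',s['ft_force'].round(1),'gap',round(s['finger_gap'],1),'q',s['joint_pos'].round(0))
E
python3 -m jog '[[[0.3,-0.3,-0.4,0,0,0,1],[0.84,-0.74,-0.4,0,0,0,1],[0.84,-0.74,-0.4,0,0,0,1],[0.84,-0.74,-0.4,0,0,0,1],[0.84,-0.74,-0.4,0,0,0,1],[0.84,-0.74,0,0,0,0,1],[0.84,-0.74,0,0,0,0,1],[0.84,-0.74,0,0,0,0,1],[0.84,-0.74,0,0,0,0,1],[0.84,-0.74,0,0,0,0,1]]]' 80
python3 -c "
from h import *
to([683,205,310],[180,0,86],9)"
```

```text
time: 1.35
tool_pos: [443.3, -146.6, 331.0]
tcp_rot: [-180.0, 0.0, 14.1]
ft_force: [-0.4, -1.5, 0.0]
finger_gap: 85.4
tot [ 6.37 -5.65  0.42] [-0.   0.  -0.2] per [ 0.707 -0.628  0.047] [-0.      0.     -0.0222] t 1.35 F [-0.4 -1.5  0. ] gap 85.4 q [-25. -14.  96.  -0.  98.  51.]
```

```bash
python3 -m jog '[[[0.8,-0.71,0,0,0,0,1],[0.8,-0.71,0,0,0,0,1],[0.8,-0.71,0,0,0,0,1],[0.8,-0.71,0,0,0,0,1],[0.8,-0.71,0,0,0,0,1],[0.8,-0.71,0,0,0,-0.028,1],[0.8,-0.71,0,0,0,-0.028,1],[0,0,0,0,0,-0.028,1],[0,0,0,0,0,-0.028,1],[0,0,0,0,0,-0.028,1],[0,0,0,0,0,-0.028,1],[0,0,0,0,0,-0.028,1]]]' 80
python3 -c "
from h import *
to([683,205,310],[180,0,86],1)
s=telemetry.sense()
a=snapshot('top')[0][...,::-1][90:250,80:300];b=snapshot('scene')[0][...,::-1][90:310,280:480]
cv2.imwrite('pics/c.png',np.hstack([cv2.resize(a,(440,320)),cv2.resize(b,(360,320))]))"
```

```text
time: 2.85
tool_pos: [645.1, 165.6, 330.5]
tcp_rot: [-179.9, 0.0, 85.0]
ft_force: [-0.6, 0.7, -0.5]
finger_gap: 85.2
tot [0.85 0.69 0.41] [-0.     0.    -0.003] per [0.851 0.688 0.409] [-0.0002  0.0001 -0.0027] t 2.85 F [-0.6  0.7 -0.5] gap 85.2 q [10. 17. 64. -0. 99. 15.]
```

View pics/c.png

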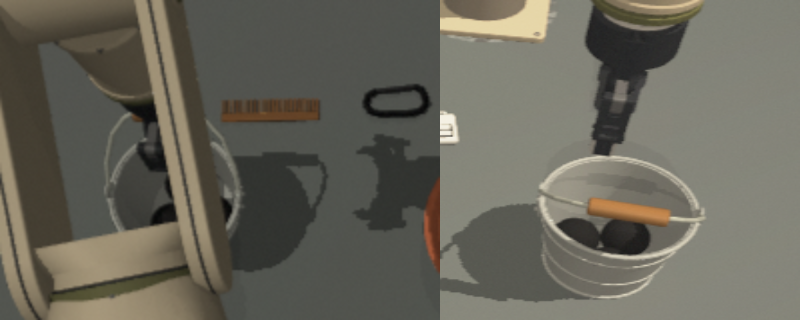

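The gripper hangs above and behind the grip: in the right crop the fingers are at (605,140) and the roller at (628,211). Its jaws open front to back, as needed. I'll move over the grip, then down.

```bash
python3 -m jog '[[[0.43,0.35,0,0,0,-0.003,1],[0.43,0.35,0,0,0,0,1],[0,0,0.4,0,0,0,1],[0,0,0.4,0,0,0,1],[0,0,0.4,0,0,0,1],[0,0,0.4,0,0,0,1],[0,0,0.4,0,0,0,1],[0,0,0.3,0,0,0,1],[0,0,0,0,0,0,1]]]' 80
python3 -c "
from h import *
to([683,205,215],[180,0,86],1)
b=snapshot('scene')[0][...,::-1][120:310,300:480]
cv2.imwrite('pics/d.png',cv2.resize(b,(540,570)))"
```

```text
time: 4.08
tool_pos: [682.8, 205.3, 214.1]
tcp_rot: [-179.8, 0.1, 85.8]
ft_force: [-0.1, -0.3, 0.4]
finger_gap: 85.4
tot [-0.01  0.   -0.02] [-0.     0.    -0.001] per [-0.006  0.004 -0.017] [-0.0005  0.0001 -0.0007] t 4.08 F [-0.1 -0.3  0.4] gap 85.4 q [13. 26. 65.  0. 89. 17.]
```

View pics/d.png

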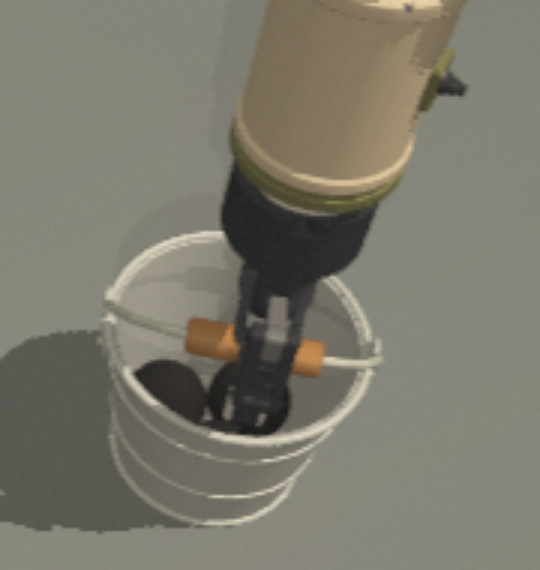

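The roller lies between the fingers at (255,347), near its middle. Next I close and swing the bail up.

```bash
python3 -m jog '[[[0,0,0,0,0,0,0],[0,0,0,0,0,0,0],[0,0,0,0,0,0,0],[0,0,0,0,0,0,0],[0,0,0,0,0,0,0],[0,0,0,0,0,0,0]]]' 60
python3 -m jog '[[[0,-0.18,-0.15,0,0,0,0],[0,-0.18,-0.14,0,0,0,0],[0,-0.2,-0.11,0,0,0,0],[0,-0.2,-0.1,0,0,0,0],[0,-0.22,-0.07,0,0,0,0],[0,-0.22,-0.06,0,0,0,0],[0,-0.23,-0.02,0,0,0,0],[0,-0.23,-0.02,0,0,0,0],[0,0,0,0,0,0,0]]]'
python3 -m jog '[[[0,0,-0.05,0,0,0,0],[0,0,-0.1,0,0,0,0],[0,0,-0.1,0,0,0,0],[0,0,-0.15,0,0,0,0],[0,0,-0.15,0,0,0,0],[0,0,-0.15,0,0,0,0],[0,0,-0.15,0,0,0,0],[0,0,0,0,0,0,0],[0,0,0,0,0,0,0]]]'
python3 -c "
from h import *
to([561,27,294],[180,0,86],1)"
```

```text
time: 4.88
tool_pos: [684.0, 205.6, 216.7]
tcp_rot: [180.0, -0.0, 85.8]
ft_force: [0.8, -0.5, 2.1]
finger_gap: 20.4
time: 6.0
tool_pos: [603.2, 212.3, 255.8]
tcp_rot: [179.4, -0.2, 85.8]
ft_force: [5.0, -1.3, 18.1]
finger_gap: 20.0
time: 7.12
tool_pos: [600.8, 211.7, 292.1]
tcp_rot: [-180.0, 0.0, 85.8]
ft_force: [0.0, -0.4, -6.0]
finger_gap: 19.9
tot [-3.74 -0.52 -0.04] [-0.     0.    -0.001] per [-3.742 -0.523 -0.038] [-0.0001  0.     -0.0006] t 7.12 F [ 0.  -0.4 -6. ] gap 19.9 q [15. 12. 74.  0. 94. 19.]
```

```bash
python3 -m jog '[[[-0.1,-0.02,0,0,0,0,0],[-0.2,-0.03,0,0,0,0,0],[-0.3,-0.04,0,0,0,0,0],[-0.4,-0.06,0,0,0,0,0],[-0.45,-0.06,0,0,0,0,0],[-0.5,-0.06,0,0,0,0,0],[-0.5,-0.06,0,0,0,0,0],[-0.45,-0.06,0,0,0,0,0],[-0.35,-0.06,0,0,0,0,0],[-0.25,-0.04,0,0,0,0,0],[-0.15,-0.02,0,0,0,0,0],[-0.09,-0.01,0,0,0,0,0]]]'
python3 -m jog '[[[0,0,0,0,0,0.01,0],[0,0,0,0,0,0.02,0],[0,0,0,0,0,0.028,0],[0,0,0,0,0,0.028,0],[0,0,0,0,0,0.028,0],[0,0,0,0,0,0.028,0],[0,0,0,0,0,0.028,0],[0,0,0,0,0,0.028,0],[0,0,0,0,0,0.02,0],[0,0,0,0,0,0.015,0],[0,0,0,0,0,0.006,0],[0,0,0,0,0,0,0]]]'
python3 - <<'E'
from h import *
to([561,27,294],[180,0,0],1)
p,d=snapshot('scene');P=pts('scene',d);z=P[...,2]
h=cv2.cvtColor(p,cv2.COLOR_RGB2HSV)
m=(abs(P[...,1]-27)<130)&(abs(P[...,0]-561)<130)&(z>10)&(z<170)
q=P[m];print(len(q),q.min(0),q.max(0))
m=(h[...,0]<20)&(h[...,1]>110)&(z>200)&(abs(P[...,1]-27)<130)&(abs(P[...,0]-561)<130)
q=P[m];print('grip',len(q),q.mean(0),q.min(0),q.max(0))
cv2.imwrite('pics/e.png',cv2.resize(p[...,::-1][100:360,80:420],(680,520)))
E
```

```text
time: 8.62
tool_pos: [561.3, 26.9, 292.3]
tcp_rot: [180.0, -0.0, 85.8]
ft_force: [1.5, -0.4, -6.0]
finger_gap: 20.0
time: 10.12
tool_pos: [561.3, 27.6, 292.2]
tcp_rot: [-180.0, 0.0, -0.2]
ft_force: [0.3, 0.3, -5.3]
finger_gap: 19.6
tot [-0.01  0.01 -0.04] [-0.     0.    -0.001] per [-0.007  0.012 -0.036] [-0.      0.     -0.0005] t 10.12 F [ 0.3  0.3 -5.3] gap 19.6 q [-2.  1. 86.  0. 93. 88.]
5253 [480.16214673 -47.82384346  36.48060485] [653.05588694 141.78700592 169.98195322]
grip 360 [570.12354476  25.8053225  319.62818338] [523.23645183 -14.12067341 298.65507351] [602.50994892  37.70944036 533.84204499]
```

View pics/e.png

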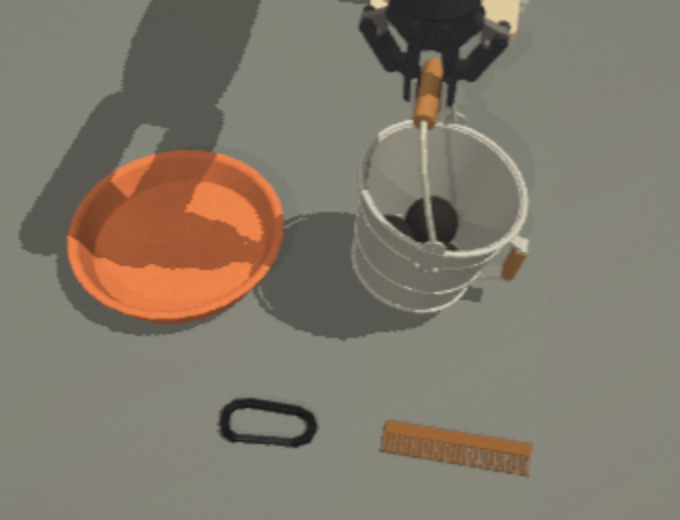

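The pail hangs about 36 mm clear, with its tipping grip at (513,262) on the side away from the saucer. I'll lower it slowly.

```bash
python3 -m jog '[[[0,0,0.05,0,0,0,0],[0,0,0.1,0,0,0,0],[0,0,0.1,0,0,0,0],[0,0,0.1,0,0,0,0],[0,0,0.1,0,0,0,0],[0,0,0.08,0,0,0,0],[0,0,0.08,0,0,0,0],[0,0,0.05,0,0,0,0],[0,0,0.05,0,0,0,0],[0,0,0,0,0,0,0]]]'

```

```text
time: 11.42
tool_pos: [561.9, 26.9, 258.1]
tcp_rot: [180.0, -0.1, -0.3]
ft_force: [-1.0, -0.0, -1.6]
finger_gap: 20.4
```

```bash
python3 -m jog '[[[0,0,0.06,0,0,0,0],[0,0,0,0,0,0,0],[0,-0.23,0.03,0,0,0,0],[0,-0.23,0.04,0,0,0,0],[0,-0.22,0.07,0,0,0,0],[0,-0.22,0.08,0,0,0,0],[0,-0.2,0.1,0,0,0,0],[0,-0.2,0.11,0,0,0,0],[0,0,0,0,0,0,0]]]'
python3 -m jog '[[[0,0,0,0,0,0,0.5],[0,0,0,0,0,0,1],[0,0,0,0,0,0,1],[0,0,-0.2,0,0,0,1],[0,0,-0.4,0,0,0,1],[0,0,-0.5,0,0,0,1],[0,0,-0.5,0,0,0,1],[0,-0.5,-0.5,0,0,-0.028,1],[0.25,-0.5,-0.2,0,0,-0.028,1],[0.25,-0.5,0,0,0,-0.028,1],[0.25,-0.5,0,0,0,-0.028,1],[0.25,-0.4,0,0,0,-0.028,1]]]'
python3 - <<'E'
from h import *
to([561,250,330],[180,0,90],1)
E
```

```text
time: 12.55
tool_pos: [561.0, 92.8, 231.2]
tcp_rot: [180.0, 0.1, -0.2]
ft_force: [-0.1, -2.4, -4.6]
finger_gap: 19.9
time: 14.05
tool_pos: [568.2, 224.0, 349.3]
tcp_rot: [179.9, -0.1, 50.5]
ft_force: [-0.3, 0.6, -0.9]
finger_gap: 85.2
tot [ 0.31 -0.44  0.39] [ 0.   -0.   -0.11] per [ 0.309 -0.443  0.386] [ 0.0003 -0.0002 -0.1098] t 14.05 F [-0.3  0.6 -0.9] gap 85.2 q [17.  8. 72.  0. 99. 56.]
```

Next I turn to yaw 90 and move aside, then measure the pail in its new place.

```bash
python3 -m jog '[[[0.3,-0.4,0,0,0,-0.028,1],[0.5,-0.5,0,0,0,-0.028,1],[0.5,-0.2,0,0,0,-0.028,1],[0.5,0,0,0,0,-0.026,1]]]'
cat > pail.py <<'E'
from h import *
def meas(tag):
    for n in('top','scene'):
        p,d=snapshot(n);P=pts(n,d);x,y,Z=P[...,0],P[...,1],P[...,2];h=cv2.cvtColor(p,cv2.COLOR_RGB2HSV)
        cv2.imwrite(f'pics/{tag}_{n}.png',p[...,::-1])
        ins=(abs(x-561)<140)&(y>-90)&(y<180)
        q=P[ins&(Z>134)&(Z<144)&(h[...,1]<100)][:,:2];A=np.c_[2*q,np.ones(len(q))];s=np.linalg.lstsq(A,(q**2).sum(1),rcond=None)[0];print(n,'rim',len(q),s[:2].round(1),np.sqrt(s[2]+s[0]**2+s[1]**2).round(1))
        w=ins&(h[...,0]<20)&(h[...,1]>110)
        for nm,m in(('bailgrip',w&(Z>148)),('tip',w&(Z>15)&(Z<100)&(y>90))):
            q=P[m]
            if len(q)>5:
                v=np.linalg.eigh(np.cov(q[:,:2].T))[1][:,1];print(nm,len(q),q.mean(0).round(1),q.min(0).round(),q.max(0).round(),v.round(3))
E
python3 -c "
from pail import *
meas('f');to([561,250,330],[180,0,90],1)"
```

```text
time: 14.55
tool_pos: [556.1, 334.2, 349.7]
tcp_rot: [179.9, -0.1, 90.1]
ft_force: [-0.1, -0.1, 0.8]
finger_gap: 85.3
top rim 390 [562.9  19.8] 83.9
bailgrip 256 [562.6  87.3 253.1] [524.  79. 244.] [602.  98. 259.] [-1.     0.005]
scene rim 798 [564.1  16.2] 84.1
bailgrip 327 [568.4  86.6 253. ] [523.  77. 239.] [603.  96. 258.] [-1.     0.004]
tip 75 [571.1 120.7  54.8] [567. 114.  27.] [574. 127.  77.] [-0.062  0.998]
tot [-1.7   0.1   0.37] [ 0. -0.  0.] per [-1.703  0.098  0.371] [ 0.0002 -0.0002  0.0002] t 14.65 F [-0.  -0.4  0.6] gap 85.4 q [ 27.  14.  65.   0. 100.  26.]
```

```bash
cat >> h.py <<'E'
def tt(pos,al,n=1):
    to(pos,(R.from_euler('x',-al,degrees=True)*R.from_euler('xyz',[180,0,90],degrees=True)).as_euler('xyz',degrees=True),n)
E
python3 -m jog '[[[-0.5,0,0,0,0,0,1],[-0.6,0,0,0,-0.028,0,1],[-0.5,0,0,0,-0.028,0,1],[0,0,0,0,-0.028,0,1],[0,0,0,0,-0.028,0,1],[0,0,0,0,-0.027,0,1]]]' 100
python3 -c "
from h import *
tt([563.5,224,137],50)"
```

```text
time: 15.4
tool_pos: [555.9, 253.3, 353.9]
tcp_rot: [179.6, 50.2, 89.2]
ft_force: [0.1, -0.9, -0.4]
finger_gap: 85.3
tot [2.96 0.13 3.22] [-0.     0.001 -0.001] per [2.961 0.135 3.224] [-0.0004  0.0007 -0.0014] t 15.4 F [ 0.1 -0.9 -0.4] gap 85.3 q [ 40.  35.  52. -44. 122.  26.]
```

```bash
python3 -m jog '[[[0.5,0.02,0.53,0,0,0,1],[0.5,0.02,0.53,0,0,-0.001,1],[0.5,0.02,0.53,0,0,0,1],[0.5,0.02,0.53,0,0,0,1],[0.5,0.02,0.53,0,0,0,1],[0.46,0.03,0.53,0,0,0,1],[0,0,0.3,0,0,0,1],[0,0,0,0,0,0,1]]]' 100
python3 - <<'E'
from h import *
tt([563.5,109,41],50)
a=snapshot('top')[0][...,::-1][130:330,150:400];b=snapshot('scene')[0][...,::-1][130:330,200:450]
cv2.imwrite('pics/g.png',np.hstack([cv2.resize(a,(400,320)),cv2.resize(b,(400,320))]))
E
```

```text
time: 16.4
tool_pos: [561.7, 213.7, 127.3]
tcp_rot: [-179.6, 50.1, 90.1]
ft_force: [0.5, 0.5, 0.3]
finger_gap: 85.0
tot [-0.02  0.05  2.71] [-0.001  0.     0.   ] per [-0.021  0.049  2.712] [-0.0008  0.0002  0.0002] t 16.4 F [0.5 0.5 0.3] gap 85.0 q [ 37.  41.  68. -39. 104.  39.]
```

View pics/g.png

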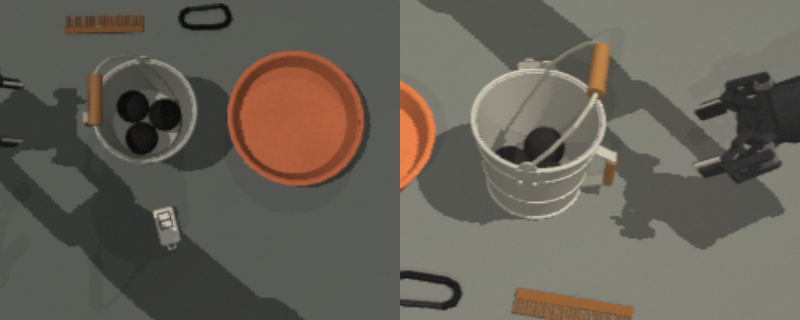

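The slanted open gripper (crop, 745,130) lines up with the tipping grip at (610,165). I'll advance and close.

```bash
python3 -m jog '[[[0,0.05,0.45,0,0,0,1],[0,0,0.45,0,0,0,1],[0,0,0.45,0,0,0,1],[0,0,0.45,0,0,0,1],[0,0,0.4,0,0,0,1],[0,0,0.3,0,0,0,1],[0,0,0.2,0,0,0,1],[0,0,0,0,0,0,1]]]'
python3 -m jog '[[[0,0,0,0,0,0,0],[0,0,0,0,0,0,0],[0,0,0,0,0,0,0],[0,0,0,0,0,0,0],[0,0,0,0,0,0,0],[0,0,0,0,0,0,0]]]' 115
python3 - <<'E'
from h import *
tt([563.5,109,41],50)
b=snapshot('scene')[0][...,::-1][130:330,200:450]
cv2.imwrite('pics/i.png',cv2.resize(b,(600,480)))
E
```

```text
time: 17.5
tool_pos: [563.2, 110.8, 39.3]
tcp_rot: [-179.5, 50.1, 90.3]
ft_force: [-0.6, 0.4, 0.3]
finger_gap: 84.9
time: 18.25
tool_pos: [563.6, 111.9, 40.2]
tcp_rot: [-179.6, 50.0, 90.3]
ft_force: [-3.0, 4.5, 3.9]
finger_gap: 18.0
tot [-0.05 -0.    0.03] [-0.  0.  0.] per [-0.051 -0.002  0.034] [-0.0005  0.      0.0005] t 18.25 F [-3.   4.5  3.9] gap 18.0 q [ 30.  40.  80. -41.  91.  41.]
```

View pics/i.png

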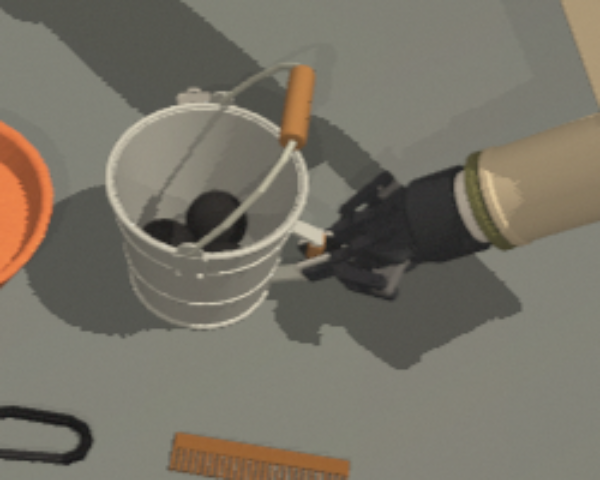

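```bash
cat > plan.py <<'E'
import numpy as np
c,s=lambda t:np.cos(np.radians(t)),lambda t:np.sin(np.radians(t))
def tcp(th,ref,y,z,T=(-94,40)):
    a,h={'e':(65,0),'l':(88,140),'b':(-65,0)}[ref]
    da,dh=T[0]-a,T[1]-h
    S=da*c(th)+dh*s(th);Z=-da*s(th)+dh*c(th)
    return np.array([y-S,z+Z])   # world y,z
def rows(W,al0=50):
    p=tcp(*W[0]);th=W[0][0]
    for w in W[1:]:
        q=tcp(*w);al=al0-th;d=q-p
        # tool z=(-sin al,-cos al), tool x=(cos al,-sin al) in (y,z)
        print(w,'tcp',q.round(),'dx %.3f dz %.3f ry %.4f'%((d[0]*c(al)-d[1]*s(al))/50,(-d[0]*s(al)-d[1]*c(al))/50,(w[0]-th)/360))
        p,th=q,w[0]
E
python3 - <<'E'
from plan import *
W=[(0,'e',-47,0)]
W+=[(t,'e',-47,z) for t,z in((5,1),(11,1),(18,1),(26,2),(34,6),(42,14),(48,22),(54,30))]
W+=[(60,'l',-176,85),(66,'l',-176,80),(72,'l',-176,75)]
W+=[(t,'l',-176,70) for t in(76,80,84,88,92,96,100,105)]
rows(W)
E
```

```text
(5, 'e', -47, 1) tcp [108.  55.] dx -0.278 dz -0.126 ry 0.0139
(11, 'e', -47, 1) tcp [101.  71.] dx -0.316 dz -0.133 ry 0.0167
(18, 'e', -47, 1) tcp [92. 88.] dx -0.370 dz -0.152 ry 0.0194
(26, 'e', -47, 2) tcp [ 78. 108.] dx -0.435 dz -0.187 ry 0.0222
(34, 'e', -47, 6) tcp [ 62. 128.] dx -0.457 dz -0.244 ry 0.0222
(42, 'e', -47, 14) tcp [ 44. 150.] dx -0.469 dz -0.324 ry 0.0222
(48, 'e', -47, 22) tcp [ 30. 167.] dx -0.338 dz -0.292 ry 0.0167
(54, 'e', -47, 30) tcp [ 14. 182.] dx -0.322 dz -0.293 ry 0.0167
(60, 'l', -176, 85) tcp [  2. 193.] dx -0.235 dz -0.226 ry 0.0167
(66, 'l', -176, 80) tcp [-11. 206.] dx -0.196 dz -0.298 ry 0.0167
(72, 'l', -176, 75) tcp [-25. 217.] dx -0.206 dz -0.300 ry 0.0167
(76, 'l', -176, 70) tcp [-35. 222.] dx -0.152 dz -0.174 ry 0.0111
(80, 'l', -176, 70) tcp [-46. 232.] dx -0.114 dz -0.266 ry 0.0111
(84, 'l', -176, 70) tcp [-58. 241.] dx -0.114 dz -0.266 ry 0.0111
(88, 'l', -176, 70) tcp [-70. 248.] dx -0.114 dz -0.266 ry 0.0111
(92, 'l', -176, 70) tcp [-82. 255.] dx -0.114 dz -0.266 ry 0.0111
(96, 'l', -176, 70) tcp [-96. 261.] dx -0.114 dz -0.266 ry 0.0111
(100, 'l', -176, 70) tcp [-109.  267.] dx -0.114 dz -0.266 ry 0.0111
(105, 'l', -176, 70) tcp [-127.  272.] dx -0.146 dz -0.332 ry 0.0139
```

Tilt to about 54° in the first call, then check.

```bash
python3 -m jog '[[[-0.28,0,-0.13,0,0.014,0,0],[-0.32,0,-0.13,0,0.017,0,0],[-0.37,0,-0.15,0,0.019,0,0],[-0.43,0,-0.19,0,0.022,0,0],[-0.46,0,-0.24,0,0.022,0,0],[-0.47,0,-0.32,0,0.022,0,0],[-0.34,0,-0.29,0,0.017,0,0],[-0.32,0,-0.29,0,0.017,0,0],[0,0,0,0,0,0,0],[0,0,0,0,0,0,0]]]'
python3 - <<'E'
from h import *
tt([563.5,14,182],-4)
for n in('top','scene'):
    p,d=snapshot(n);P=pts(n,d)
    h=cv2.cvtColor(p,cv2.COLOR_RGB2HSV)
    m=(h[...,1]<60)&(h[...,2]>120)&(abs(P[...,0]-563)<100)&(P[...,1]>-215)&(P[...,1]<-100)&(P[...,2]>30)&(P[...,2]<200)
    q=P[m];print(n,len(q),q[np.argsort(q[:,1])[:5]].round() if len(q) else '', 'lowest',q[np.argsort(q[:,2])[:5]].round() if len(q) else '')
    cv2.imwrite(f'pics/j{n}.png',p[...,::-1])
a=cv2.imread('pics/jtop.png')[130:330,150:400];b=cv2.imread('pics/jscene.png')[110:310,100:350]
cv2.imwrite('pics/j.png',np.hstack([cv2.resize(a,(400,320)),cv2.resize(b,(400,320))]))
E
```

```text
time: 19.55
tool_pos: [563.2, 13.3, 180.0]
tcp_rot: [-179.6, -3.9, 89.9]
ft_force: [0.2, 1.2, -6.1]
finger_gap: 17.9
tot [ 0.02  0.01 -0.04] [-0.001  0.    -0.   ] per [ 0.017  0.006 -0.039] [-0.0012  0.0002 -0.0003] t 19.55 F [ 0.2  1.2 -6.1] gap 17.9 q [-6.  4. 95.  4. 82. -7.]
top 10 [[ 606. -165.  105.]
 [ 611. -162.  110.]
 [ 618. -158.  116.]
 [ 629. -156.  117.]
 [ 651. -126.  176.]] lowest [[ 606. -165.  105.]
 [ 611. -162.  110.]
 [ 618. -158.  116.]
 [ 629. -156.  117.]
 [ 476. -107.  171.]]
scene 962 [[ 568. -176.   94.]
 [ 555. -174.   96.]
 [ 578. -173.   97.]
 [ 553. -172.   98.]
 [ 544. -172.   98.]] lowest [[ 539. -136.   79.]
 [ 551. -138.   79.]
 [ 535. -130.   79.]
 [ 546. -139.   80.]
 [ 549. -138.   80.]]
```

View pics/j.png

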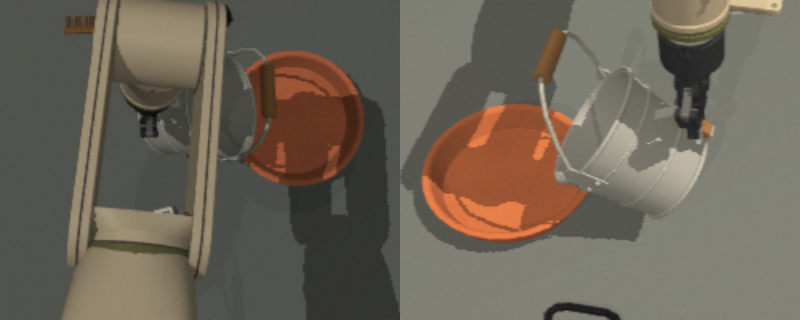

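The pail is tilted about 54° with no slip: the lip measures y −176, z 93, against −174 and 94 planned. The bail leans clear at (550,55). Next comes the pour, done slowly.

```bash
python3 -m jog '[[[-0.23,0,-0.22,0,0.017,0,0],[-0.2,0,-0.3,0,0.017,0,0],[-0.2,0,-0.3,0,0.017,0,0],[-0.15,0,-0.17,0,0.011,0,0],[-0.06,0,-0.13,0,0.0055,0,0],[-0.06,0,-0.13,0,0.0055,0,0],[-0.06,0,-0.13,0,0.0055,0,0],[-0.06,0,-0.13,0,0.0055,0,0],[0,0,0,0,0,0,0],[0,0,0,0,0,0,0],[0,0,0,0,0,0,0],[0,0,0,0,0,0,0]]]'
python3 -m jog '[[[-0.06,0,-0.13,0,0.0055,0,0],[0,0,0,0,0,0,0],[-0.06,0,-0.13,0,0.0055,0,0],[0,0,0,0,0,0,0],[-0.06,0,-0.13,0,0.0055,0,0],[0,0,0,0,0,0,0],[-0.06,0,-0.13,0,0.0055,0,0],[0,0,0,0,0,0,0],[-0.06,0,-0.13,0,0.0055,0,0],[0,0,0,0,0,0,0],[-0.06,0,-0.13,0,0.0055,0,0],[0,0,0,0,0,0,0]]]'
python3 - <<'E'
from h import *
tt([563.5,-96,261],-46)
for n in('top','scene'):
    p,d=snapshot(n);cv2.imwrite(f'pics/k{n}.png',p[...,::-1])
    P=pts(n,d);m=(abs(P[...,0]-561)<120)&(abs(P[...,1]+253)<120)&(P[...,2]>25)&(P[...,2]<75)&(p.max(-1)<60);
    c,l,s,_=cv2.connectedComponentsWithStats(m.astype(np.uint8))
    for i in range(1,c):
        if s[i,4]>40:print(n,s[i],P[l==i].mean(0).round())
a=cv2.imread('pics/ktop.png')[130:330,150:400];b=cv2.imread('pics/kscene.png')[110:310,80:330]
cv2.imwrite('pics/k.png',np.hstack([cv2.resize(a,(400,320)),cv2.resize(b,(400,320))]))
E
```

```text
time: 21.15
tool_pos: [564.4, -58.0, 238.4]
tcp_rot: [-179.7, -34.2, 89.8]
ft_force: [-0.8, -0.4, -5.8]
finger_gap: 17.8
time: 22.65
tool_pos: [564.4, -97.6, 256.7]
tcp_rot: [-179.5, -46.1, 89.6]
ft_force: [-0.0, -0.2, -4.7]
finger_gap: 17.7
tot [ 0.08 -0.02 -0.04] [-0.    -0.    -0.001] per [ 0.085 -0.018 -0.037] [-0.0004 -0.0004 -0.0008] t 22.65 F [-0.  -0.2 -4.7] gap 17.7 q [-37.  21.  78.  37. 108. -34.]
top [325 198  36  29 539] [ 530. -272.   61.]
scene [162 187  14  25 230] [ 529. -260.   58.]
scene [145 194  17  14 113] [ 537. -292.   61.]
scene [120 197  40  43 782] [ 599. -312.   55.]
```

View pics/k.png

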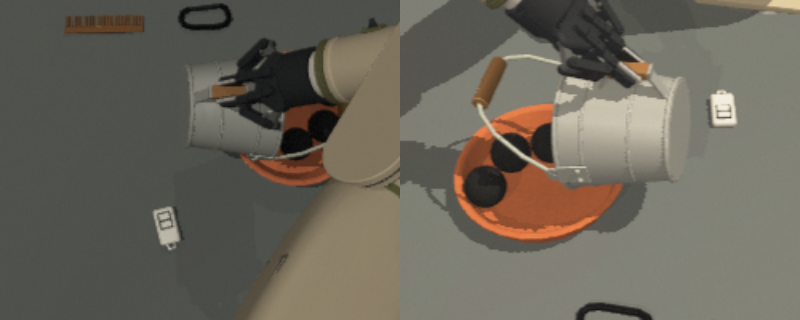

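All three balls are out in the saucer, at (485,187), (510,152) and (545,140) in the right crop. Now I work out the way back.

```bash
python3 - <<'E'
from plan import *
W=[(96,'l',-177.5,65.7),(90,'l',-172,80),(83,'l',-170,90),(76,'l',-170,95),(69,'l',-170,98),(62,'l',-170,100),(54,'e',-43,40),(46,'e',-43,28),(38,'e',-43,18),(30,'e',-43,10),(22,'e',-43,6),(15,'e',-43,4),(9,'e',-43,3),(4,'e',-43,3),(0,'e',-43,3),(0,'e',-43,0)]
rows(W)
E
```

```text
(90, 'l', -172, 80) tcp [-72. 262.] dx 0.418 dz 0.293 ry -0.0167
(83, 'l', -170, 90) tcp [-49. 258.] dx 0.313 dz 0.356 ry -0.0194
(76, 'l', -170, 95) tcp [-29. 247.] dx 0.209 dz 0.399 ry -0.0194
(69, 'l', -170, 98) tcp [-11. 232.] dx 0.181 dz 0.429 ry -0.0194
(62, 'l', -170, 100) tcp [  4. 214.] dx 0.167 dz 0.445 ry -0.0194
(54, 'e', -43, 40) tcp [ 18. 192.] dx 0.191 dz 0.482 ry -0.0222
(46, 'e', -43, 28) tcp [ 39. 170.] dx 0.380 dz 0.467 ry -0.0222
(38, 'e', -43, 18) tcp [ 58. 147.] dx 0.411 dz 0.427 ry -0.0222
(30, 'e', -43, 10) tcp [ 75. 124.] dx 0.430 dz 0.384 ry -0.0222
(22, 'e', -43, 6) tcp [ 89. 103.] dx 0.424 dz 0.303 ry -0.0222
(15, 'e', -43, 4) tcp [100.  84.] dx 0.368 dz 0.232 ry -0.0194
(9, 'e', -43, 3) tcp [108.  67.] dx 0.312 dz 0.182 ry -0.0167
(4, 'e', -43, 3) tcp [113.  54.] dx 0.252 dz 0.136 ry -0.0139
(0, 'e', -43, 3) tcp [116.  43.] dx 0.202 dz 0.107 ry -0.0111
(0, 'e', -43, 0) tcp [116.  40.] dx 0.046 dz 0.039 ry 0.0000
```

```bash
python3 -m jog '[[[0.42,0,0.29,0,-0.0167,0,0],[0.31,0,0.36,0,-0.0195,0,0],[0.21,0,0.4,0,-0.0195,0,0],[0.18,0,0.43,0,-0.0195,0,0],[0.17,0,0.44,0,-0.0195,0,0],[0.19,0,0.48,0,-0.022,0,0],[0.38,0,0.47,0,-0.022,0,0],[0.41,0,0.43,0,-0.022,0,0],[0.43,0,0.38,0,-0.022,0,0],[0.42,0,0.3,0,-0.022,0,0],[0,0,0,0,0,0,0]]]'
python3 -c "
from h import *
tt([563.5,89,103],28)
p,d=snapshot('top');P=pts('top',d);m=(abs(P[...,0]-561)<120)&(abs(P[...,1]+253)<120)&(P[...,2]>25)&(P[...,2]<75)&(p.max(-1)<60)
c,l,s,_=cv2.connectedComponentsWithStats(m.astype(np.uint8))
for i in range(1,c):
    if s[i,4]>40:print(s[i],P[l==i].mean(0).round())
"
```

```text
time: 24.12
tool_pos: [560.8, 93.0, 98.8]
tcp_rot: [-179.2, 27.7, 90.6]
ft_force: [-1.2, -1.0, -4.4]
finger_gap: 17.4
tot [-0.11  0.05 -0.04] [-0.001 -0.001  0.002] per [-0.111  0.053 -0.037] [-0.0014 -0.0008  0.0016] t 24.12 F [-1.2 -1.  -4.4] gap 17.4 q [ 20.  19.  91. -26.  82.  26.]
[347 176  20  21 313] [ 605. -316.   61.]
[326 199  38  30 634] [ 526. -276.   61.]
```

```bash
python3 -m jog '[[[0.3,0.02,0.2,0,-0.0195,0,0],[0.28,0.02,0.17,0,-0.0167,0,0],[0.25,0,0.136,0,-0.014,0,0],[0.2,0,0.107,0,-0.011,0,0],[0,0,0,0,0,0,0]]]'
python3 -c "
from h import *
tt([563.5,116,40],50)"
```

```text
time: 24.8
tool_pos: [565.1, 113.2, 47.2]
tcp_rot: [-179.3, 49.5, 90.4]
ft_force: [-0.8, -0.5, -4.4]
finger_gap: 18.0
tot [ 0.15 -0.03  0.05] [-0.001 -0.001  0.001] per [ 0.146 -0.031  0.051] [-0.0009 -0.0013  0.0008] t 24.8 F [-0.8 -0.5 -4.4] gap 18.0 q [ 30.  39.  80. -41.  92.  41.]
```

```bash
python3 -m jog '[[[0.03,0,0.025,0,-0.001,0,0],[0.03,0,0.025,0,0,0,0],[0.03,0,0.025,0,0,0,0],[0.015,0,0.01,0,0,0,0],[0,0,0,0,0,0,0]]]'
python3 -c "
from h import *
tt([563.5,116,40],50)"
```

```text
time: 25.42
tool_pos: [565.5, 113.5, 41.7]
tcp_rot: [-179.6, 50.0, 90.3]
ft_force: [0.0, -0.5, -4.4]
finger_gap: 17.9
tot [ 0.06 -0.04 -0.02] [-0.001 -0.     0.001] per [ 0.058 -0.041 -0.017] [-0.0006 -0.      0.0005] t 25.43 F [ 0.  -0.5 -4.4] gap 17.9 q [ 30.  40.  80. -41.  91.  41.]
```

```bash
python3 -m jog '[[[0.023,0,0.019,0,0,0,0],[0.015,0,0.013,0,0,0,0],[0,0,0,0,0,0,0]]]'
python3 -m jog '[[[0.015,0,0.013,0,0,0,0],[0,0,0,0,0,0,0]]]'
python3 -c "
from pail import *
meas('m')"
```

```text
time: 25.8
tool_pos: [565.7, 113.7, 40.2]
tcp_rot: [-179.6, 50.0, 90.2]
ft_force: [-2.9, 2.2, 6.1]
finger_gap: 18.0
time: 26.05
tool_pos: [565.8, 113.9, 40.0]
tcp_rot: [-179.7, 50.1, 90.2]
ft_force: [-6.1, 4.3, 11.0]
finger_gap: 17.7
top rim 350 [565.9  21.5] 83.6
bailgrip 280 [565.7  90.6 252.6] [529.  81. 244.] [604. 101. 259.] [-1.     0.011]
scene rim 778 [567.   18.2] 84.0
bailgrip 338 [572.3  89.1 252.3] [526.  79. 235.] [606.  99. 258.] [-1.     0.015]
tip 32 [571.2 122.8  69.6] [555. 115.  51.] [579. 132.  81.] [-0.851  0.524]
```

```bash
python3 -m jog '[[[0,0,0,0,0,0,0.5],[0,0,0,0,0,0,1],[0,0,0,0,0,0,1],[0,0,-0.2,0,0,0,1],[0,0,-0.4,0,0,0,1],[0,0,-0.6,0,0,0,1],[0,0,-0.6,0,0,0,1],[0,0,-0.6,0,0,0,1],[-0.6,0,-0.5,0,0,0,0.5],[-0.7,0,-0.6,0,0,0,0],[-0.7,0,-0.6,0,0,0,0],[-0.7,0,-0.6,0,0.028,0,0]]]'
python3 -m jog '[[[-0.4,0,-0.4,0,0.028,0,0],[0,0,0,0,0.028,0,0],[0,0,0,0,0.028,0,0],[0,0,0,0,0.027,0,0],[0,0,0,0,0,0,0]]]'
python3 -c "
from pail import *
meas('n');tt([566,48,320],0)"
```

```text
time: 27.65
tool_pos: [565.2, 209.1, 290.3]
tcp_rot: [-179.1, 39.9, 90.8]
ft_force: [1.5, -0.3, 0.1]
finger_gap: 12.3
time: 28.28
tool_pos: [567.5, 202.5, 323.5]
tcp_rot: [-179.9, -0.1, 89.8]
ft_force: [-0.5, -0.0, 0.3]
finger_gap: 0.1
top rim 399 [565.7  21.6] 84.0
bailgrip 259 [566.1  90.3 258.2] [528.  81. 243.] [632. 163. 717.] [-0.996 -0.088]
scene rim 777 [566.9  18. ] 84.1
bailgrip 336 [571.7  90.  257.4] [527.  79. 237.] [606. 159. 528.] [-1.     0.027]
tip 72 [575.3 122.3  54.8] [572. 116.  29.] [578. 128.  78.] [-0.043  0.999]
tot [-3.12 -0.02  0.04] [-0.001  0.    -0.   ] per [-3.123 -0.015  0.04 ] [-0.0006  0.0002 -0.0001] t 28.38 F [-0.3 -0.  -0.2] gap -0.0 q [15.  7. 76. -0. 97. 15.]
```

```bash
python3 -m jog '[[[-0.5,0,0,0,0,0,0],[-0.8,0,0,0,0,0,0],[-0.8,0,0,0,0,0,0],[-0.6,0,0,0,0,0,0],[-0.42,0,0,0,0,0,0],[0,0,0.5,0,0,0,0],[0,0,0.6,0,0,0,0],[0,0,0.5,0,0,0,0],[0,0,0.3,0,0,0,0]]]' 40
python3 -m jog '[[[0.2,0,0,0,0,0,0],[0.2,0,0,0,0,0,0],[0.17,0,0.1,0,0,0,0],[0.17,0,0.15,0,0,0,0],[0.17,0,0.2,0,0,0,0],[0.15,0,0.22,0,0,0,0],[0.15,0,0.25,0,0,0,0],[0.1,0,0.25,0,0,0,0],[0,0,0,0,0,0,0]]]'
python3 -c "
from pail import *
meas('o');tt([566,110,165],0)"
```

```text
time: 29.5
tool_pos: [565.7, 49.3, 223.8]
tcp_rot: [-179.6, 0.0, 90.1]
ft_force: [-0.2, -0.3, -0.6]
finger_gap: -0.2
time: 30.62
tool_pos: [565.0, 114.0, 165.3]
tcp_rot: [-179.5, -0.0, 90.0]
ft_force: [0.5, -2.2, -0.6]
finger_gap: 0.1
top rim 350 [567.4  21.4] 83.1
bailgrip 31 [537.6 135.3 214. ] [520.  51. 183.] [599. 144. 507.] [-0.579  0.816]
scene rim 797 [568.4  18.6] 84.3
bailgrip 264 [574.2 135.2 189.6] [526. 124. 177.] [605. 145. 229.] [-0.998  0.062]
tip 74 [573.7 123.2  54.5] [570. 117.  31.] [576. 129.  78.] [-0.024  1.   ]
tot [-0.08 -0.    0.04] [-0.001 -0.    -0.   ] per [-0.078 -0.     0.041] [-0.0009 -0.0001 -0.0001] t 30.73 F [ 0.1 -0.9  0.6] gap 0.0 q [ 6.  6. 93.  0. 81.  6.]
```

```bash
python3 -m jog '[[[-0.2,0,0,0,0,0,0],[0,0,-0.6,0,0,0,0],[0,0,-0.6,0,0,0,0],[0.34,0,0,0,0,0,0],[0.34,0,0,0,0,0,0],[0,0,0.3,0,0,0,0],[0,0,0.3,0,0,0,0],[0,0,0.2,0,0,0,0],[0,0,0.2,0,0,0,0],[0,0,0.15,0,0,0,0],[0,0,0.1,0,0,0,0],[0,0,0.08,0,0,0,0]]]'
python3 -c "
from h import *
tt([566,138,157],0)"
```

```text
time: 32.22
tool_pos: [566.3, 137.9, 160.7]
tcp_rot: [-179.7, -0.0, 90.0]
ft_force: [-0.3, -0.4, 0.2]
finger_gap: -0.1
tot [ 0.   -0.01  0.07] [-0.001 -0.    -0.   ] per [ 0.003 -0.006  0.074] [-0.0007 -0.0001 -0.0001] t 32.23 F [-0.3 -0.4  0.2] gap -0.1 q [ 9.  8. 93.  0. 80.  9.]
```

```bash
python3 -m jog '[[[0,0,0.03,0,0,0,0],[0,0,0.03,0,0,0,0],[0,0,0,0,0,0,0]]]'
python3 -m jog '[[[0,0,-0.3,0,0,0,0],[0,0,-0.6,0,0,0,0],[0,0,-0.8,0,0,0,0],[0.3,0,-0.8,0,0,0,0],[0.8,0,-0.5,0,0,0,0],[0.8,0,0,0,0,0,0],[0.8,0,0,0,0,0,0],[0.8,0,0,0,0,0,0],[0.5,0,0,0,0,0,0],[0,0,0,0,0,0,0]]]'
python3 - <<'E'
from pail import *
meas('q')
p,d=snapshot('scene');P=pts('scene',d)
m=(abs(P[...,0]-561)<120)&(abs(P[...,1]+253)<120)&(P[...,2]>25)&(P[...,2]<75)&(p.max(-1)<60)
c,l,s,_=cv2.connectedComponentsWithStats(m.astype(np.uint8))
for i in range(1,c):
    if s[i,4]>40:print(s[i],P[l==i].mean(0).round())
a=cv2.imread('pics/q_top.png')[110:310,150:400];b=cv2.imread('pics/q_scene.png')[110:340,90:380]
cv2.imwrite('pics/q.png',np.hstack([cv2.resize(a,(375,300)),cv2.resize(b,(378,300))]))
print(telemetry.sense()['ft_force'])
E
```

```text
time: 32.6
tool_pos: [566.2, 137.9, 157.8]
tcp_rot: [-179.7, -0.0, 90.0]
ft_force: [0.3, -0.1, 0.3]
finger_gap: 0.2
time: 33.85
tool_pos: [566.5, 339.5, 308.7]
tcp_rot: [-179.8, -0.1, 90.1]
ft_force: [0.0, -0.6, 0.2]
finger_gap: 0.1
top rim 509 [567.5  22.5] 83.8
bailgrip 209 [564.3 140.4 156.3] [528. 131. 148.] [603. 149. 163.] [-1.   -0.02]
tip 9 [557.5 123.8  53.8] [557. 120.  42.] [560. 129.  68.] [-0.21   0.978]
scene rim 778 [568.4  19. ] 84.3
bailgrip 290 [569.  138.8 156.3] [526. 129. 149.] [606. 149. 162.] [-1.    -0.007]
tip 63 [573.8 123.6  51.4] [571. 117.  29.] [576. 129.  78.] [-0.075  0.997]
[162 188  24  24 448] [ 526. -249.   57.]
[120 193  41  47 978] [ 587. -309.   57.]
[ 0.31309464  0.19817505 -0.07460074]
```

View pics/q.png

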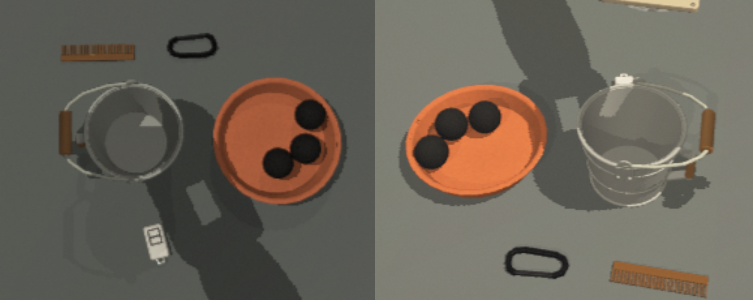

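The pail stands empty with its bail down toward the tipping grip. The balls lie in the saucer at (310,113), (305,149) and (278,163) in the top crop. The obstacles look undisturbed. I'll let everything settle, check once more and hand in.

```bash
python3 -m jog '[[[0,0,0,0,0,0,0],[0,0,0,0,0,0,0],[0,0,0,0,0,0,0],[0,0,0,0,0,0,0],[0,0,0,0,0,0,0],[0,0,0,0,0,0,0],[0,0,0,0,0,0,0],[0,0,0,0,0,0,0]]]'
python3 - <<'E'
from h import *
p,d=snapshot('top');P=pts('top',d);K=camera_params('top');
x,y,Z=P[...,0],P[...,1],P[...,2]
m=(Z>38)&(Z<45)&(y<-100)&(abs(x-561)<140)&(p[...,0]>100);q=P[m][:,:2];A=np.c_[2*q,np.ones(len(q))];s=np.linalg.lstsq(A,(q**2).sum(1),rcond=None)[0];print('saucer',s[:2])
m=((abs(x-561)<120)&(abs(y+253)<120)&(Z>20)&(p.max(-1)<60)).astype(np.uint8)
c=cv2.HoughCircles(cv2.resize(m*255,None,fx=4,fy=4),cv2.HOUGH_GRADIENT,1,60,param1=100,param2=10,minRadius=34,maxRadius=50)
Ki=np.linalg.inv(K['K']);E=np.array(K['extrinsics'])
for u,v,r in c[0][:4]:
    ray=E[:3,:3]@Ki@[u/4,v/4,1];w=E[:3,3]+ray*(40-E[2,3])/ray[2];print('ball',w.round(),np.hypot(*(w[:2]-s[:2])).round(),r)
z=np.load('top0.npz')['p'].astype(int);df=abs(z-p.astype(int)).max(-1)
for n,w in(('remote',[369,-14,10]),('carab',[768,-98,5]),('comb',[758,96,3])):
    u,v=proj('top',w).astype(int);print(n,(df[v-6:v+7,u-6:u+7]>60).mean())
print(telemetry.sense()['time']);print(job.hand_in())
E
```

```text
time: 35.0
tool_pos: [566.9, 337.8, 307.9]
tcp_rot: [-179.7, -0.0, 90.0]
ft_force: [-0.8, 0.8, 0.5]
finger_gap: 0.2
saucer [ 561.42815256 -252.07818821]
ball [ 514. -254.   40.] 47.0 40.5
ball [ 609. -323.   40.] 85.0 39.9
ball [ 543. -308.   40.] 59.0 42.3
remote 0.0
carab 0.0
comb 0.0
35.05
the job is handed in; nothing more can be done
None
```

The job is handed in at 35 s of the 72 s allowed; no verdict comes back. I carried the pail by its bail grip to a spot beside the saucer. I then took it by the tipping grip and poured all three balls out with the mouth low. I stood it back on the slate and pressed the bail down on the tipping-grip side.

- **Balls:** all three lie in the saucer, 47, 59 and 85 mm from its centre; the limit is 100 mm. Their heights were not measured separately in that check, which assumed centres at 40 mm. The depth readings put the balls' visible tops at about 57–61 mm, which fits balls lying on the saucer floor.
- **Pail and bail:** the pail is empty and upright about 273 mm from the saucer's centre, and the bail is at about −89°.
- **Other things:** the saucer is within about 1 mm of where it started, and the remote, carabiner and comb show no change in the picture.
- **Disagreements:** the two cameras differ by about 3–4 mm in y, so I used the average. When I pressed the bail down for the last time, the wrist showed no clear contact force. That it is down rests on the fingertip height (158 mm) and the roller's measured height in the cameras.

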